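# Let the tall tin roll out of its rack

### The job

Two tin racks stand on the worktop, each with a tin lying behind a gate on a rocking lever. With closed fingers, press the front pad of the wider rack's lever right down so that its gate lifts, keep it down until the tall tin has rolled out against the front lip, then let the lever come back up so that the gate is shut again. Touch neither the tins nor the gates, grasp or lift nothing, leave the narrow rack with the flat tin shut, and do not disturb the things standing around.

Things in the scene. Friction and masses are not known exactly. Their poses are not given: they have to be found in the camera images.
- tall_rack: the wider rack, which holds the tall tin; white plastic, fixed; lane 117 mm wide, floor falling 8 degrees to a front lip (inner face x = -115 mm, 54 mm high); back wall x = 77 mm, 85 mm high; side walls 58 mm high; lever outside the -y wall. Origin on the worktop under the lane's middle; x points up the slope to the rear, y across, z up.
- tall_lever (a joint): tall rack's lever: 0 = at rest, gate shut; grows as the pad is pressed down; hard stop at 0.52 rad. A spring and the gate's weight return it to 0 when let go; pressing takes about 2.5 N at the start and 5 N fully down. The gate clears the tin only near the stop: from about 0.4 rad.
- tall_pad (a point): centre of the top of the tall rack's press pad, a ribbed metal plate 36 mm long, 38 wide, 6 thick at the lever's front end, before the lip. At rest 91 mm above the worktop, 84 mm in front of and 24 mm above the pivot, front edge tilted up 0.24 rad; fully down 46 mm high, tilted the other way. It moves on an arc about the pivot.
- tall_pivot (a point): axis of the tall rack's lever, 67 mm above the worktop, outside the -y side wall; the axis is horizontal, along the rack's y. The point's axes are those of the rack. Fixed to the rack.
- tall_gate (a point): metal gate plate 109 mm wide, 32 mm high, 5 mm thick, on a crossbar at the lever's rear end, 110 mm behind the pivot; it stands in front of the waiting tin and rises about 54 mm when the pad is fully down. The point is the middle of its lower edge.
- tall_tray (a point): the point where the middle of the tall tin lies when the tin has rolled out and rests against the front lip; 55 mm above the worktop. Fixed to the rack, axes as the rack's.
- tall_tin_mid (a point): middle of the tall tin (75 mm diameter, 110 mm long, about 0.5 kg, lying on its side across the lane). At the start it rests behind the shut gate, about 106 mm behind the tray point; let go, it rolls into the tray in about a second.
- tall_tin: the tall tin; origin at the centre of its one end face, at the lane's +y side at the start; its z runs along the tin's axis.
- flat_rack: the narrow rack, which holds the flat tin and must stay shut; white plastic, fixed; lane 47 mm wide, floor falling 8 degrees to a front lip (inner face x = -115 mm, 54 mm high); back wall x = 100 mm, 85 mm high; side walls 58 mm high; lever outside the +y wall. Origin on the worktop under the lane's middle; x points up the slope to the rear, y across, z up.
- flat_lever (a joint): flat rack's lever: 0 = at rest, gate shut; grows as the pad is pressed down; hard stop at 0.52 rad. A spring and the gate's weight return it to 0 when let go; pressing takes about 2.5 N at the start and 5 N fully down.
- flat_pad (a point): centre of the top of the flat rack's press pad, a ribbed metal plate 36 mm long, 38 wide, 6 thick at the lever's front end, before the lip. At rest 99 mm above the worktop, 84 mm in front of and 24 mm above the pivot, front edge tilted up 0.24 rad; fully down 54 mm high, tilted the other way. It moves on an arc about the pivot.
- flat_gate (a point): gate plate of the flat rack, 39 mm wide; same build as the tall rack's. The point is the middle of its lower edge.
- flat_tin_mid (a point): middle of the flat tin (86 mm diameter, 40 mm long), standing on edge like a wheel behind the narrow rack's shut gate.
- flat_tin: the flat tin; origin at the centre of its end face on the lane's +y side; its z runs along the tin's axis.
- mandarin: bystander, a mandarin 48 mm wide, 40 mm high; origin at its underside
- spice_jar: bystander, spice jar 42 mm wide, 96 mm high, in front of the fixed air fryer (about 0.3 m tall, 0.25 m wide) that stands between the two racks: go round or well above it; origin at its underside, z up
- mug: bystander, mug 82 mm wide, 97 mm high; origin at its underside, z up
- tomato: bystander, tomato 77 mm wide, 72 mm high; origin at its underside
- big_tin: bystander, upright tin 101 mm wide, 118 mm high; origin at its underside, z up

How it is judged:
By the outcome, as a careful person would: the job done as asked, in the order asked, and still so for the second after the job is handed in, with the robot touching nothing.
It also fails if it takes over 35 s, if anything falls off the work surface, if the arm or the gripper's body presses on something with over 40 N, if the wrist force passes 120 N, or if a joint passes its speed limit or range.

### The arm

A 7-joint arm with a two-finger parallel gripper is mounted at the origin on a cart in front of the work surface, level with it; the furniture and walls round the work are solid. World frame = base frame: x ahead of the robot, y to its left, z up, the work surface at z = 0. Lengths are in m, angles in rad, forces in N, time in s.
With the tool pointing down it reaches from about 0.425 to 0.925 m from the base axis. Payload 6.8 kg.
Tool frame: the origin (TCP) lies at the very end of the fingers, on their centre line; the grasp point (between the pads) lies 19 mm behind it; z points along the fingers, y is the direction in which the jaws open and shut (so a half turn about z gives the same grasp; the last joint's range is limited). The gripper opens to 85 mm and grips with 20 to 120 N. Pads are 22 mm wide; open, the fingers measure 114 mm over their backs; the gripper's body (76 mm by 85 mm) begins 54 mm behind the grasp point. The pads swing forward as they close: fully open they stand 13 mm farther back than shut.
Start: joints at [1.143, 0.477, 0.022, 1.555, -0.011, 1.109, -0.083], TCP at [0.212, -0.641, 0.231] pointing down, gripper open.
Joint ranges: [-2.96, 2.96], [-0.34, 2.1], [-1.41, 1.46], [0.24, 2.44], [-1.37, 4.51], [0.17, 1.92], [-2.96, 2.96]. Speed limits (rad/s): [2.39, 2.39, 3.14, 3.14, 3.14, 3.14, 3.14].

### API

Orientations are given as a unit quaternion [w, x, y, z].
In Python, from station import bot gives the robot as it stands.
- The arm moves only by the tool move_arm, never from a script. Its argument "commands" is text: rows parted by semicolons, each of 7 numbers parted by spaces: the opening, from 0 (shut) to 1 (fully open), then the shift along the tool's x, y, z in cm, then the turn, a rotation vector about the tool's x, y, z in degrees. In form: gripper tx ty tz rx ry rz; .... A call has 1 to 12 rows; each row shifts and turns the commanded pose from where the row before left it, along the tool's axes as they then stand; what a row does not reach is not made up. A row lasts 1/12 s, in which the tool goes at most 41.7 mm and 7.16 degrees, less where a joint would pass 70% of its speed; a pose out of reach is approached as far as the arm can. A call with a gripper value outside its range is refused whole. The fingers move at their own pace and stop on an object; "force" is the grip in N (left out, the last holds). Time passes only in rows, so rows that do not move let the fingers close. It gives the time, the measured TCP pose, the force and the opening at its end, in the units of the state.
- bot.get_obs(): the state, without advancing time (a new reading comes with each control period).
- bot.read_camera(name): name is "side" or "top"; returns a dict with "img" (384x512x3 uint8, red, green, blue), "K" (3x3 intrinsics, pixels), "distortion" ([k1, k2, p1, p2, k3] as OpenCV has them; the pictures are not rectified), "rvec" (rotation vector, rad) and "tvec" (3), from world to camera coordinates, as OpenCV has them. Camera axes: x right, y down, z forward; pixel columns grow to the right and rows downward; lengths in m; the calibration is good to about 2 mm. A picture is of the moment at which its call begins. There is no depth.
- bot.hand_in(): hands the job in, once; it reports no verdict.
The state is a dict: "t": time; "q": joint angles; "joint_vel": joint speeds; "joint_torque": joint torques, N m; "eef_pos": TCP position; "tool_rot": TCP orientation; "contact_force": force on the tool from outside, world axes, zero at the start; "torque": the same for the moment, N m; "gripper_width": opening from 0.0 (shut) to 1.0 (fully open).
Only numpy, scipy, OpenCV 4.12 (cv2) and the standard library are available. Lean on these libraries where they do the work, as an engineer would, in place of code of your own. Each camera call takes 0.05 s, during which the arm holds its last target. There are 200 camera calls.

## Working session

There is one attempt and no reset: what is moved stays moved. The work goes in short steps, Python scripts to look and compute and a tool call to move; the robot and the scene stay as the last step left them, time stands still between calls to the robot, and variables do not carry over. Pictures are saved under pics/ and viewed, about 8 in all and at most 12, crops included, and the job is handed in when it is done.

Besides the shell and the picture viewer there is one more tool, called after "Request:" as a command line: name --argument value ..., lists and objects as JSON in quotes. move_arm: Moves the arm, as the interface text tells. Its arguments: {"type":"object","properties":{"commands":{"type":"string"},"force":{"type":"number"}},"required":["commands"]}

```bash
mkdir -p pics
cat > h.py <<'E'
import numpy as np, cv2
from station import bot
from scipy.spatial.transform import Rotation as R
def snap(n,f):
    c=bot.read_camera(n); cv2.imwrite('pics/'+f,cv2.resize(c['img'][:,:,::-1],(768,576),interpolation=cv2.INTER_CUBIC)); return c
def proj(c,P): return cv2.projectPoints(np.array(P,float).reshape(-1,3),c['rvec'],c['tvec'],c['K'],c['distortion'])[0].reshape(-1,2)
def atz(c,uv,z):
    n=cv2.undistortPoints(np.array(uv,float).reshape(-1,1,2),c['K'],c['distortion']).reshape(-1,2)
    M=cv2.Rodrigues(c['rvec'])[0]; o=-M.T@c['tvec'].reshape(3)
    z=np.broadcast_to(z,len(n)); out=[]
    for p,h in zip(n,z):
        d=M.T@np.array([*p,1]); out.append(o+d*(h-o[2])/d[2])
    return np.array(out)
E
python3 - <<'E'
from h import *
for n in('top','side'):
    c=snap(n,n+'1.png'); M=cv2.Rodrigues(c['rvec'])[0]; print(n,-M.T@c['tvec'].reshape(3),M[2])
print(bot.get_obs())
E
```

```text
top [-0.11163847  0.0620494   1.51053374] [ 0.4388163   0.00494063 -0.89856321]
side [0.26012487 1.10989055 1.09523717] [ 0.21143039 -0.70822271 -0.67358577]
{'t': 0.1, 'q': array([ 1.14287463,  0.4777065 ,  0.02234201,  1.55633779, -0.01149099,
        1.10932871, -0.08308904]), 'joint_vel': array([ 8.85315052e-04, -1.72914240e-03,  1.05755964e-03, -3.75750381e-03,
        3.54059340e-05, -1.42739675e-03,  1.51808879e-04]), 'joint_torque': array([ 4.46890161e-03, -5.97757781e+01,  1.61398284e+00, -2.81952953e+01,
        1.28873368e-02,  5.05330929e-03,  2.87999001e-05]), 'eef_pos': array([ 0.212037  , -0.64026729,  0.23043652]), 'tool_rot': array([-8.02935686e-04,  9.87238302e-01,  1.59247771e-01, -1.94120196e-04]), 'contact_force': array([-0.19975471, -0.38155503,  0.73538333]), 'torque': array([ 0.03951181, -0.04685742,  0.04590019]), 'gripper_width': 0.9961911120845516}
```

View pics/top1.png

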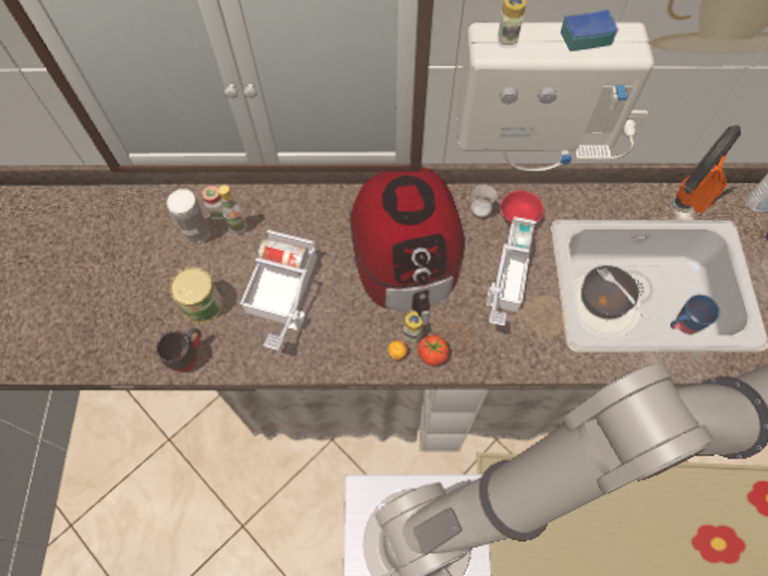

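View pics/side1.png

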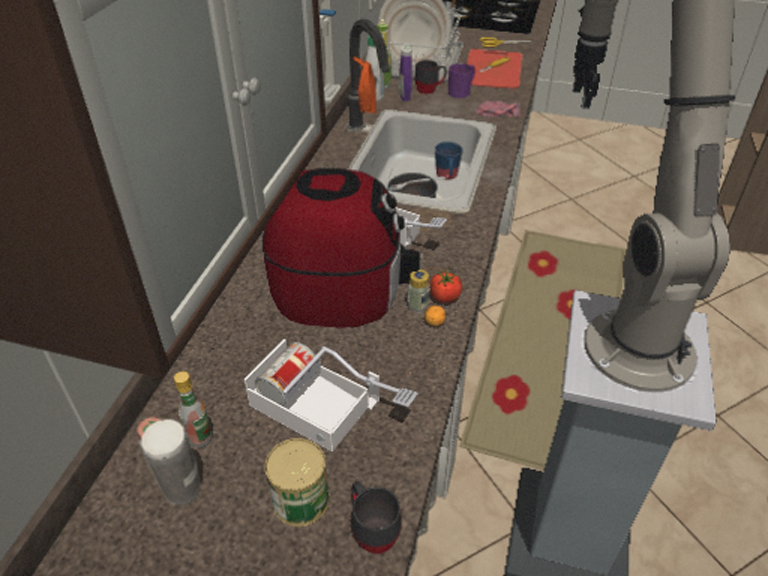

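The wide rack is on the left: its pad is at about (278,340) in the top view and (398,398) in the side view. I'll zoom in on both.

Run:
```python
from h import *
a=bot.read_camera('top')['img'][145:245,150:225]; b=bot.read_camera('side')['img'][220:300,155:285]
a=cv2.resize(a,None,fx=6,fy=6,interpolation=cv2.INTER_CUBIC)[:,:,::-1]; b=cv2.resize(b,None,fx=6,fy=6,interpolation=cv2.INTER_CUBIC)[:,:,::-1]
cv2.imwrite('pics/a.png',a); cv2.imwrite('pics/b.png',b)
```

```text
(no output)
```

View pics/a.png

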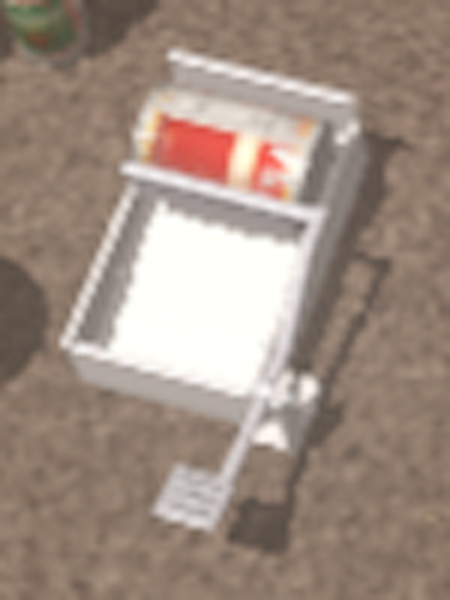

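View pics/b.png

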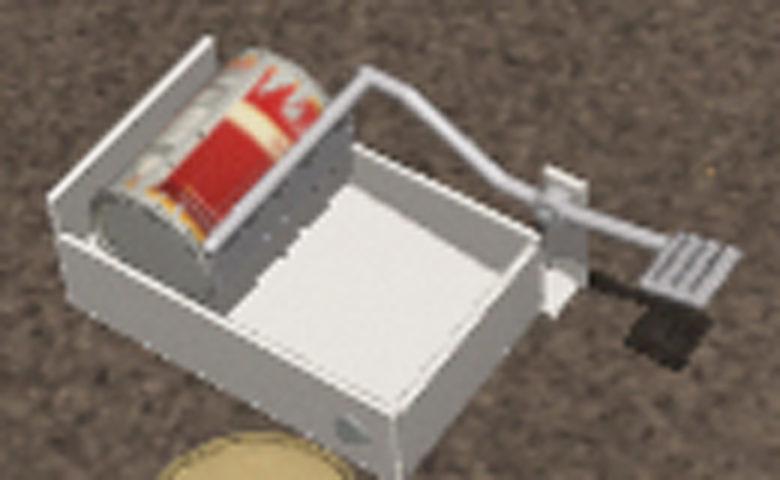

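Run:
```python
from h import *
t=bot.read_camera('top'); s=bot.read_camera('side')
N=['pad','FL','BL','BR','padFL','padFR','padBL','padBR']
A=np.array([(194,497),(68,347),(172,55),(355,100),(151,513),(211,531),(178,463),(236,482)])/6+[150,145]
B=np.array([(690,269),(395,408),(52,200),(210,40),(706,306),(742,255),(641,283),(672,232)])/6+[155,220]
def P(c): return np.c_[cv2.Rodrigues(c['rvec'])[0],c['tvec'].reshape(3)]
u=lambda c,x: cv2.undistortPoints(x.reshape(-1,1,2),c['K'],c['distortion']).reshape(-1,2).T
X=cv2.triangulatePoints(P(t),P(s),u(t,A),u(s,B)); X=(X[:3]/X[3]).T
for n,x,e in zip(N,X,proj(t,X)-A): print(n,x.round(4),e.round(2))
D=X-X[0]
ang=lambda v:np.degrees(np.arctan2(v[1],v[0]))
print('yaw x-dir',ang(X[2]-X[1]), 'y-dir-90',ang(X[2]-X[3])-90,ang(X[4]-X[5])-90,ang(X[6]+X[7]-X[4]-X[5]))
# fit
from scipy.optimize import least_squares
```

```text
pad [0.4398 0.3313 0.0862] [ 0.01 -0.06]
FL [0.5539 0.4233 0.0548] [ 0.09 -0.55]
BL [0.7481 0.37   0.0793] [ 0.   -0.02]
BR [0.7145 0.2499 0.0786] [ 0.   -0.01]
padFL [0.4268 0.3547 0.0926] [-0.02  0.09]
padFR [0.4177 0.3191 0.0892] [ 0.03 -0.14]
padBL [0.4613 0.3431 0.0837] [-0.05  0.26]
padBR [0.4533 0.308  0.0799] [ 0.09 -0.46]
yaw x-dir -15.332632346214554 y-dir-90 -15.624365780424938 -14.369807731525341 -17.968473933195607
```

The pad triangulates to about (0.440, 0.331, 0.091) with the rack yawed about -15.5°. First leg: fingers closed, up and round at a safe height.

Request:
move_arm --commands "0 2.5 -0.8 -1.5 0 0 0;0 2.5 -0.8 -1.5 0 0 0;0 2.5 -0.8 -1.5 0 0 0;0 2.5 -0.8 -1.5 0 0 0;0 2.5 -0.8 -1.5 0 0 0;0 2.5 -0.8 -1.5 0 0 0;0 2.5 -0.8 -1.5 0 0 0;0 2.5 -0.8 -1.5 0 0 0;0 2.5 -0.8 -1.5 0 0 0;0 2.5 -0.8 -1.5 0 0 0;0 2.5 -0.8 -1.5 0 0 0;0 2.5 -0.8 -1.5 0 0 0"

```text
t: 1.3
eef_pos: [0.4676, -0.4544, 0.4121]
tool_rot: [0.0, 0.987, 0.159, 0.0]
contact_force: [0.2, -0.2, 0.4]
gripper_width: -0.0
```

```bash
cat > go.py <<'E'
import sys
from h import *
# remaining shift (cm, tool axes) to world target and turn to yaw of tool x
o=bot.get_obs(); r=R.from_quat(o['tool_rot'],scalar_first=True); tgt=np.array([float(v) for v in sys.argv[1:4]])
print('t',o['t'],'pos',o['eef_pos'].round(4),'F',o['contact_force'].round(1),'grip',round(o['gripper_width'],3),'q',o['q'].round(2))
print('tool cm',(r.inv().apply(tgt-o['eef_pos'])*100).round(2))
y=np.radians(float(sys.argv[4])); g=R.from_matrix(np.array([[np.cos(y),np.sin(y),0],[np.sin(y),-np.cos(y),0],[0,0,-1]]))
print('turn deg',np.degrees((r.inv()*g).as_rotvec()).round(2))
E
python3 go.py 0.46 0 0.40 18.3
python3 - <<'E'
from h import *
c=bot.read_camera('top')
N=['mug','handle','bigtin','jar','tomato','mandarin','fryerfront','fryerhandle']
uv=np.array([(178,345),(197,335),(193,283),(413,319),(433,349),(398,350),(418,295),(422,305)])/1.5
for n,x in zip(N,atz(c,uv,[.097,.06,.118,.096,.06,.03,.1,.1])): print(n,x.round(3))
E
```

```text
t 1.3 pos [ 0.4676 -0.4544  0.4121] F [ 0.2 -0.2  0.4] grip -0.0 q [ 0.73  0.34 -0.07  1.35  0.02  1.45 -0.6 ]
tool cm [ 13.56 -43.38   1.21]
turn deg [0.01 0.   0.02]
mug [0.428 0.554 0.097]
handle [0.467 0.524 0.06 ]
bigtin [0.58  0.532 0.118]
jar [0.493 0.    0.096]
tomato [ 0.431 -0.048  0.06 ]
mandarin [0.439 0.036 0.03 ]
fryerfront [ 0.555 -0.013  0.1  ]
fryerhandle [ 0.528 -0.022  0.1  ]
```

Request:
move_arm --commands "0 1.1 -3.6 0 0 0 0;0 1.1 -3.6 0 0 0 0;0 1.1 -3.6 0 0 0 0;0 1.1 -3.6 0 0 0 0;0 1.1 -3.6 0 0 0 0;0 1.1 -3.6 0 0 0 0;0 1.1 -3.6 0 0 0 0;0 1.1 -3.6 0 0 0 0;0 1.1 -3.6 0 0 0 0;0 1.1 -3.6 0 0 0 0;0 1.1 -3.6 0 0 0 0;0 1.1 -3.6 0 0 0 0"

```text
t: 2.35
eef_pos: [0.4557, -0.0021, 0.4114]
tool_rot: [0.0, 0.987, 0.159, 0.0]
contact_force: [0.7, 0.2, 0.3]
gripper_width: 0.002
```

Request:
move_arm --commands "0 0 0 0 0 0 -7;0 0 0 0 0 0 -7;0 0 0 0 0 0 -7;0 0 0 0 0 0 -7;0 0 0 0 0 0 -7;0 0 0 0 0 0 -7;0 0 0 0 0 0 -7;0 0 0 0 0 0 -7"

```text
t: 3.02
eef_pos: [0.4562, -0.0039, 0.4113]
tool_rot: [0.0, 0.795, 0.606, -0.0]
contact_force: [-0.6, -0.6, 0.6]
gripper_width: 0.003
```

```bash
python3 go.py 0.437 0.332 0.20 74.5
```

```text
t 3.0167 pos [ 0.4562 -0.0039  0.4113] F [-0.6 -0.6  0.6] grip 0.003 q [ 0.29  0.   -0.42  1.76  0.    1.38 -0.39]
tool cm [ 31.89 -10.74  21.12]
turn deg [0.01 0.01 0.17]
```

Request:
move_arm --commands "0 2.65 -0.9 1.75 0 0 0;0 2.65 -0.9 1.75 0 0 0;0 2.65 -0.9 1.75 0 0 0;0 2.65 -0.9 1.75 0 0 0;0 2.65 -0.9 1.75 0 0 0;0 2.65 -0.9 1.75 0 0 0;0 2.65 -0.9 1.75 0 0 0;0 2.65 -0.9 1.75 0 0 0;0 2.65 -0.9 1.75 0 0 0;0 2.65 -0.9 1.75 0 0 0;0 2.65 -0.9 1.75 0 0 0;0 2.65 -0.9 1.75 0 0 0"

```text
t: 4.02
eef_pos: [0.4382, 0.3326, 0.2004]
tool_rot: [0.0, 0.797, 0.604, 0.0]
contact_force: [0.9, -0.3, 0.6]
gripper_width: -0.001
```

```bash
python3 go.py 0.437 0.332 0.115 74.5
```

```text
t 4.0167 pos [0.4382 0.3326 0.2004] F [ 0.9 -0.3  0.6] grip -0.001 q [-0.24  0.38 -0.65  1.85  0.27  1.   -1.28]
tool cm [-0.09 -0.1   8.54]
turn deg [ 0.02 -0.   -0.2 ]
```

Descend to just above the pad and look closely.

Request:
move_arm --commands "0 0 0 2.5 0 0 0;0 0 0 2.5 0 0 0;0 0 0 2.5 0 0 0;0 0 0 1 0 0 0;0 0 0 0 0 0 0"

```text
t: 4.43
eef_pos: [0.4371, 0.3302, 0.114]
tool_rot: [0.0, 0.797, 0.604, -0.002]
contact_force: [-0.2, 0.4, 0.0]
gripper_width: 0.003
```

```bash
python3 go.py 0.437 0.332 0.115 74.5
python3 - <<'E'
from h import *
t=bot.read_camera('top')['img']; s=bot.read_camera('side')['img']
f=lambda i:cv2.resize(i[:,:,::-1],None,fx=5,fy=5,interpolation=cv2.INTER_CUBIC)
cv2.imwrite('pics/c.png',np.hstack([f(t[160:255,150:225]),f(s[220:315,200:280])]))
E
```

```text
t 4.4333 pos [0.4371 0.3302 0.114 ] F [-0.2  0.4  0. ] grip 0.003 q [-0.29  0.49 -0.6   1.93  0.36  0.84 -1.35]
tool cm [ 0.17 -0.06 -0.1 ]
turn deg [-0.16  0.22 -0.18]
```

View pics/c.png

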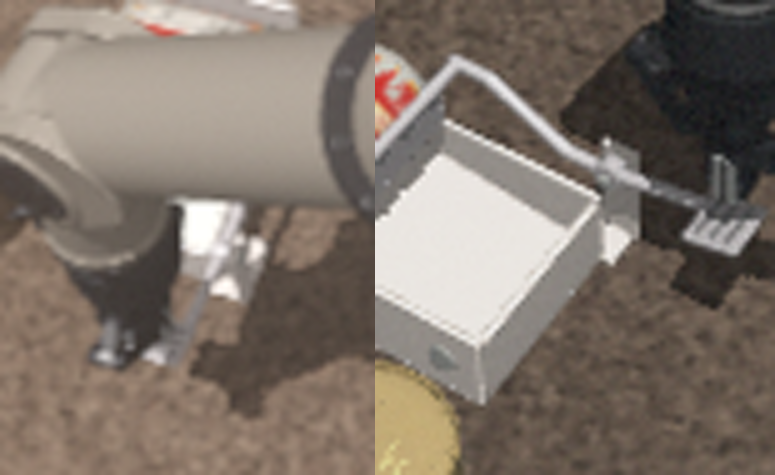

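Run:
```python
from h import *
t=bot.read_camera('top'); s=bot.read_camera('side'); p=bot.get_obs()['eef_pos']
P=[p,[.44,.331,.091]]
print((proj(t,P)-[150,160])*5, (proj(s,P)-[200,220])*5+[375,0])
```

```text
[[152.93865853 323.19816213]
 [161.10434927 336.21825834]] [[727.08842488 189.83693601]
 [725.32690189 218.5081193 ]]
```

TCP is over the pad (side view: the fingertip at (727,190) is right above the pad centre at (725,218)). Next, press partway down and check the force.

Request:
move_arm --commands "0 0.1 0 0.8 0 0 0;0 0.1 0 0.8 0 0 0;0 0 0 0.8 0 0 0;0 0 0 0.8 0 0 0;0 0 0 0.8 0 0 0;0 0 0 0.5 0 0 0;0 0 0 0 0 0 0"

```text
t: 5.22
eef_pos: [0.4381, 0.333, 0.0698]
tool_rot: [0.0, 0.797, 0.604, -0.001]
contact_force: [0.6, 0.2, 0.1]
gripper_width: -0.002
```

The force is about 0 where contact was expected, so I'll look.

Run:
```python
from h import *
print(bot.get_obs()['contact_force'],bot.get_obs()['torque'])
s=bot.read_camera('side')['img']
cv2.imwrite('pics/d.png',cv2.resize(s[215:315,180:300][:,:,::-1],None,fx=6,fy=6,interpolation=cv2.INTER_CUBIC))
t=bot.read_camera('top')['img']
cv2.imwrite('pics/e.png',cv2.resize(t[150:250,140:240][:,:,::-1],None,fx=6,fy=6,interpolation=cv2.INTER_CUBIC))
```

```text
[0.5884188  0.21696972 0.1260942 ] [-0.01805273  0.02845965  0.01500385]
```

View pics/d.png

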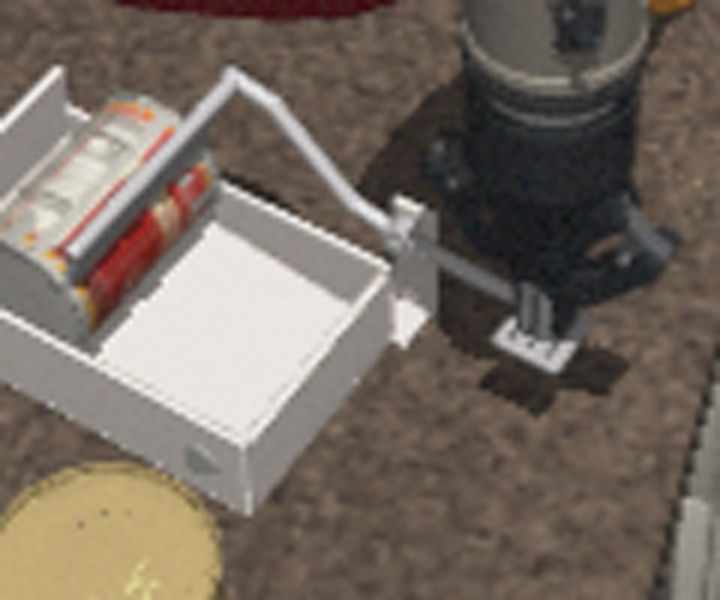

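It is pressing: the gate has lifted clear of the floor in front of the tin, and the fingers stand on the pad at (540,330). The force channel simply doesn't show it. Continue to the stop.

Request:
move_arm --commands "0 0 0 0.6 0 0 0;0 0 0 0.6 0 0 0;0 0 0 0.4 0 0 0;0 0 0 0.3 0 0 0;0 0 0 0.2 0 0 0;0 0 0 0 0 0 0"

```text
t: 5.82
eef_pos: [0.4396, 0.3336, 0.0502]
tool_rot: [0.0, 0.797, 0.604, 0.001]
contact_force: [1.9, -0.8, 4.9]
gripper_width: 0.0
```

Request:
move_arm --commands "0 0 0 0.2 0 0 0;0 0 0 0.1 0 0 0;0 0 0 0 0 0 0;0 0 0 0 0 0 0;0 0 0 0 0 0 0;0 0 0 0 0 0 0;0 0 0 0 0 0 0;0 0 0 0 0 0 0;0 0 0 0 0 0 0;0 0 0 0 0 0 0;0 0 0 0 0 0 0;0 0 0 0 0 0 0"

```text
t: 6.82
eef_pos: [0.4394, 0.3338, 0.0477]
tool_rot: [0.0, 0.797, 0.604, 0.001]
contact_force: [1.7, 0.1, 5.4]
gripper_width: 0.0
```

Run:
```python
from h import *
s=bot.read_camera('side')['img']
cv2.imwrite('pics/f.png',cv2.resize(s[215:315,180:300][:,:,::-1],None,fx=6,fy=6,interpolation=cv2.INTER_CUBIC))
```

```text
(no output)
```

View pics/f.png

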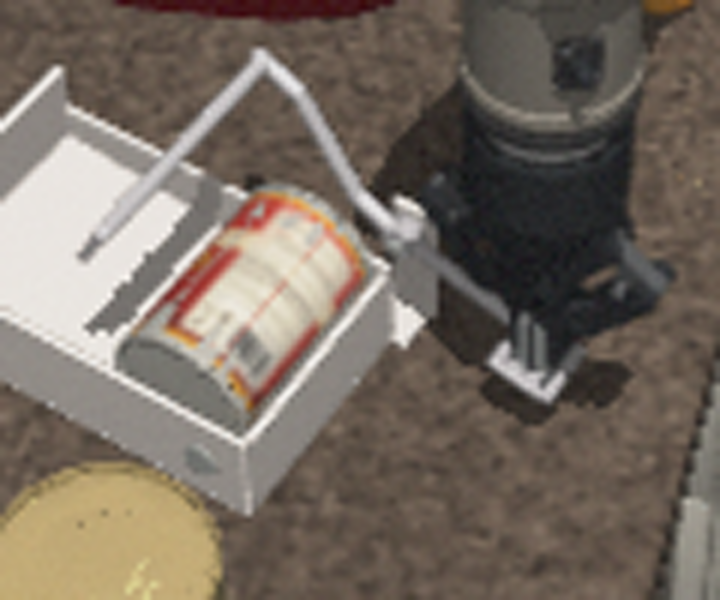

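The tin has rolled out and lies against the lip, around (245,310), with the gate high behind it. Press a little more to be sure of the stop and let the tin settle.

Request:
move_arm --commands "0 0 0 0.1 0 0 0;0 0 0 0.1 0 0 0;0 0 0 0.1 0 0 0;0 0 0 0 0 0 0;0 0 0 0 0 0 0;0 0 0 0 0 0 0;0 0 0 0 0 0 0;0 0 0 0 0 0 0;0 0 0 0 0 0 0"

```text
t: 7.62
eef_pos: [0.4399, 0.3338, 0.0461]
tool_rot: [0.001, 0.797, 0.604, 0.001]
contact_force: [-0.9, -4.4, 20.2]
gripper_width: -0.001
```

At the stop (force jumped to 20 N). Release, gently.

Request:
move_arm --commands "0 0 0 -0.5 0 0 0;0 0 0 -0.6 0 0 0;0 0 0 -0.7 0 0 0;0 0 0 -0.7 0 0 0;0 0 0 -0.7 0 0 0;0 0 0 -0.7 0 0 0;0 0 0 -0.7 0 0 0;0 0 0 -0.7 0 0 0;0 0 0 -1 0 0 0;0 0 0 -2 0 0 0;0 0 0 -3 0 0 0;0 0 0 -3 0 0 0"

```text
t: 8.62
eef_pos: [0.4379, 0.3326, 0.1879]
tool_rot: [-0.0, 0.797, 0.604, -0.002]
contact_force: [0.4, 0.3, 0.2]
gripper_width: 0.004
```

Request:
move_arm --commands "0 0 0 -3 0 0 0;0 0 0 -3 0 0 0;0 0 0 -3 0 0 0;0 0 0 -2 0 0 0;0 0 0 0 0 0 0;0 0 0 0 0 0 0;0 0 0 0 0 0 0;0 0 0 0 0 0 0;0 0 0 0 0 0 0;0 0 0 0 0 0 0"

```text
t: 9.45
eef_pos: [0.4384, 0.3331, 0.2963]
tool_rot: [-0.0, 0.797, 0.604, -0.001]
contact_force: [-0.4, -0.3, 0.3]
gripper_width: -0.0
```

Run:
```python
from h import *
snap('side','g.png'); o=bot.get_obs(); print(o['t'],o['eef_pos'],o['contact_force'])
```

```text
9.5 [0.43852128 0.33326587 0.29648491] [-0.20115531 -0.09827091  0.79227752]
```

View pics/g.png

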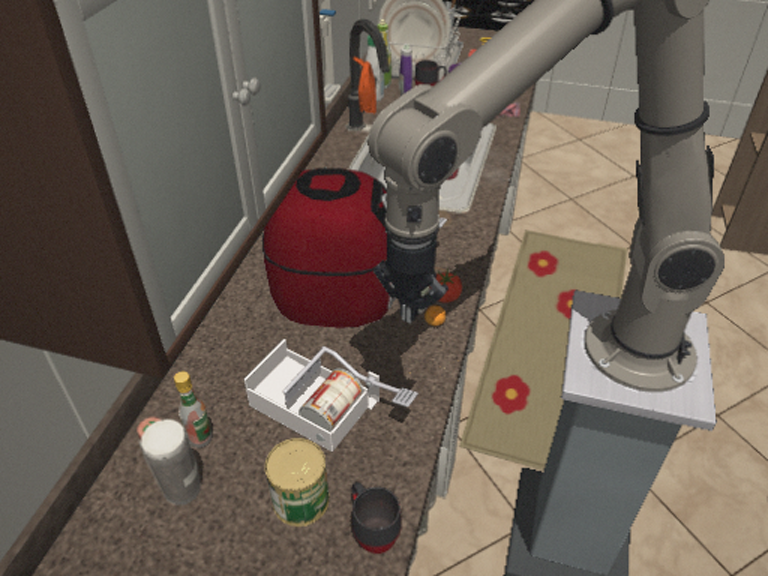

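The gate is shut behind the tin again, the tin rests at the lip (335,397), and the pad is back up at (400,397). The big tin, mug and mandarin haven't moved, and the robot is clear, so I'm handing in.

```bash
python3 -c "
from station import bot
print(bot.hand_in())"
```

```text
the job is handed in; nothing more can be done
None
```

I pressed the wider rack's lever down with closed fingers until it hit the stop. I held it until the tall tin lay against the front lip, let it up slowly, moved clear and handed the job in at about 9.5 s.

- **Last picture:** it shows the tin at the lip, the gate shut behind it and the pad back at its rest position. The big tin, mug and mandarin look unmoved. The tomato, the jar and the narrow rack were partly or fully hidden by the arm in that view. The arm only passed well above them, so I did not check them separately.
- **Force readings:** the pressing force rose from about 5 N to 20 N at the stop. Partway down it read near 0 N although the picture showed the lever already moving, so that reading disagreed with the expected 2.5 N or more.
- **Height estimates:** the picture-based heights of the pad and the rack's back wall came out about 5 to 6 mm lower than the stated ones. I used the stated heights.

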